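# Put away an inspected batch of valve parts

### The arm

A 6-joint arm with a two-finger parallel gripper is mounted at the origin on the work surface. World frame = base frame: x ahead of the robot, y to its left, z up, the work surface at z = 0. Lengths are in mm, angles in rad, forces in N, time in s.
With the tool pointing down it reaches from about 400 to 825 mm from the base axis. Payload 7 kg.
Tool frame: the origin (TCP) lies at the very end of the fingers, on their centre line; the grasp point (between the pads) lies 19 mm behind it; z points along the fingers, y is the line along which they close (so a half turn about z gives the same grasp; the last joint's range is limited). The gripper opens to 85 mm and grips with 20 to 120 N. Pads are 22 mm wide; open, the fingers measure 114 mm over their backs; the gripper's body (76 mm by 85 mm) begins 54 mm behind the grasp point. The pads swing forward as they close: fully open they stand 13 mm farther back than shut.
Start: joints at [1.629, 0.359, 0.012, 0, -1.224, -0.288], TCP at [153.764, 657.23, 231.302] pointing down, gripper open.
Joint ranges: [-3.07, 3.07], [-1.43, 2.12], [-1.02, 1.25], [-3.03, 1.67], [-3.05, -0], [-3.03, 3.03]. Speed limits (rad/s): [2.39, 2.39, 3.01, 3.14, 3.14, 3.14].

### API

Orientations are given as a rotation vector (axis times angle).
In Python, from cell import r gives the robot as it stands. The module is installed in compiled form; this text tells all that it offers.
- The arm moves only by the tool drive_tool, never from a script. Its argument "increments" is one flat list of numbers, 7 for each row, row after row: the shift along the tool's x, y, z in mm, then the turn, a rotation vector about the tool's x, y, z in rad, then the gripper's target within -1 to 1 (fully open at 1, half-way at 0, shut at -1). In form: [x, y, z, wx, wy, wz, fingers, x, y, z, wx, wy, wz, fingers, ...]. A call has 1 to 10 rows; each row is the pose to reach, as a shift and turn from the pose commanded when the call began, along the tool's axes at that moment; what a row does not reach only later rows make up. A row lasts 1/12 s, in which the tool goes at most 41.7 mm and 7.16 degrees, less where a joint would pass 70% of its speed; a pose out of reach is approached as far as the arm can. A call with a gripper value outside its range is refused whole. The fingers move at their own pace and stop on an object; "newtons" is the grip in N (left out, the last holds). Time passes only in rows, so rows that repeat a pose let the fingers close. It gives the time, the measured TCP pose, the force, the opening and the grip force at its end, in the units of the state.
- r.sense(): the state, without advancing time (a new reading comes with each control period).
- r.camera(name): name is "scene" or "top" or "wrist"; returns a dict with "img" (400x640x3 uint8, red, green, blue), "z_map" (400x640 float32, mm along the optical axis (not along the pixel's ray), 0 where there is no reading), "fx", "fy", "cx", "cy" (pixels), "distortion" ([k1, k2, p1, p2, k3] as OpenCV has them; the pictures are not rectified), "rvec" (rotation vector, rad) and "tvec" (3), from world to camera coordinates, as OpenCV has them; the wrist camera has in their place "tool_from_camera" (4x4, takes a point from camera to tool coordinates, whose origin is the TCP and whose axes are the flange's). Camera axes: x right, y down, z forward; pixel columns grow to the right and rows downward; lengths in mm; the calibration is good to about 2 mm. A picture is of the moment at which its call begins: read the wrist's pose just before it.
- r.hand_in(): hands the job in; it is judged then, once.
The state is a dict: "time": time; "qpos": joint angles; "joint_velocities": joint speeds; "tau": joint torques, N m; "ee_pos": TCP position; "tcp_rot": TCP orientation; "contact_force": force on the tool from outside, world axes, zero at the start; "moment": the same for the moment, N m; "width": finger opening in mm; "gripper_force": force on a finger pad.
Only numpy, scipy, OpenCV 4.12 (cv2) and the standard library are available. Lean on these libraries where they do the work, as an engineer would, in place of code of your own. Each camera call takes 0.05 s, during which the arm holds its last target. There are 200 camera calls.

### The job

The batch of valve parts has passed inspection: put it away. Lower every stemmed steel valve ball gently into the deep grey tub and leave it standing stem up, never dropping it or knocking it against the tub or another ball; and stand all the aluminium valve housings on the low plywood shelf in one neat row along the shelf, upright, side by side with at most about a centimetre between neighbours, bores pointing from front to back and fronts in line. Leave the other things on the bench where they are.

Things in the scene. Friction and masses are not known exactly. Their poses are not given: they have to be found in the camera images.
- ball1: valve ball: bright steel ball of 60 mm diameter with a flat foot (36 mm across) that it stands on and an upright round stem on top, 20 mm diameter, from 51 to 105 mm above the foot; a dark bore runs through the ball along its x. About 0.4 kg. Origin: centre of the flat foot; z up along the stem. Between 3 and 4 of the balls are there
- ball2: valve ball: bright steel ball of 60 mm diameter with a flat foot (36 mm across) that it stands on and an upright round stem on top, 20 mm diameter, from 51 to 105 mm above the foot; a dark bore runs through the ball along its x. About 0.4 kg. Origin: centre of the flat foot; z up along the stem. Between 3 and 4 of the balls are there
- ball3: valve ball: bright steel ball of 60 mm diameter with a flat foot (36 mm across) that it stands on and an upright round stem on top, 20 mm diameter, from 51 to 105 mm above the foot; a dark bore runs through the ball along its x. About 0.4 kg. Origin: centre of the flat foot; z up along the stem. Between 3 and 4 of the balls are there
- ball4: valve ball: bright steel ball of 60 mm diameter with a flat foot (36 mm across) that it stands on and an upright round stem on top, 20 mm diameter, from 51 to 105 mm above the foot; a dark bore runs through the ball along its x. About 0.4 kg. Origin: centre of the flat foot; z up along the stem. Between 3 and 4 of the balls are there
- block1: valve housing, a plain aluminium block, 62 mm (its x, along the dark bore) by 46 mm (its y) by 56 mm high (z), dark port and four bolt holes on top. About 0.4 kg. Origin: centre of its underside. Between 3 and 4 of them are there
- block2: valve housing, a plain aluminium block, 62 mm (its x, along the dark bore) by 46 mm (its y) by 56 mm high (z), dark port and four bolt holes on top. About 0.4 kg. Origin: centre of its underside. Between 3 and 4 of them are there
- block3: valve housing, a plain aluminium block, 62 mm (its x, along the dark bore) by 46 mm (its y) by 56 mm high (z), dark port and four bolt holes on top. About 0.4 kg. Origin: centre of its underside. Between 3 and 4 of them are there
- block4: valve housing, a plain aluminium block, 62 mm (its x, along the dark bore) by 46 mm (its y) by 56 mm high (z), dark port and four bolt holes on top. About 0.4 kg. Origin: centre of its underside. Between 3 and 4 of them are there
- tub: deep grey open tub fixed to the bench, 230 mm (x) by 200 mm (y) outside, a rim lip sticking out about 9 mm farther, 120 mm high, walls 6 mm, its inner floor about 6 mm above the bench (black mat). Origin: centre of its underside, on the bench; z up
- shelf: low plywood riser shelf fixed to the bench: board 150 mm (x, front to back; front faces -x) by 360 mm (y), flat top 30 mm above the bench. Origin: centre of its underside, on the bench; z up
- can: bystander: blue drink can, 66 mm diameter, 115 mm high, stands to the right of the shelf; origin under its centre
- jar: bystander: small jar with a white lid, 52 mm diameter, 55 mm high, beyond the valve housings; origin under its centre
- torch: bystander: red torch lying down, 135 mm long, 32 mm at its head, near the tub and the robot; origin on the bench under its middle
There are look-alikes about, which are no part of the job. Leave any orange look-alike of the ball1 alone.

How it is judged (in metres and radians):
At the end, for the whole second after the job is handed in: every ball stands in the tub, stem within 0.25 rad of upright; every valve housing stands on the shelf, bore within 0.14 rad of front-to-back, in one unbroken row: neighbours' centres at most 62 mm apart and 10 mm out of line; all at rest (x of ball1 in the frame of tub between -0.09 and 0.09 m and y of ball1 in the frame of tub between -0.075 and 0.075 m and z of each of ball1, ball2, ball3, ball4 in the frame of tub below 0.015 m and angle between each of ball1, ball2, ball3, ball4's own z axis and vertical below 0.25 rad and linear speed of each of ball1, ball2, ball3, ball4, block1, block2, block3, block4 below 0.03 m/s and x of ball2 in the frame of tub between -0.09 and 0.09 m and y of ball2 in the frame of tub between -0.075 and 0.075 m and x of ball3 in the frame of tub between -0.09 and 0.09 m and y of ball3 in the frame of tub between -0.075 and 0.075 m and x of ball4 in the frame of tub between -0.09 and 0.09 m and y of ball4 in the frame of tub between -0.075 and 0.075 m and x of block1 in the frame of shelf between -0.046 and 0.046 m and y of block1 in the frame of shelf between -0.158 and 0.158 m and z of block1 in the frame of shelf between 0.026 and 0.035 m and angle between each of block1, block2, block3, block4's own z axis and vertical below 0.1 rad and angle between the x axis of each of block1, block2, block3, block4 and the x axis of shelf, either way round below 0.14 rad and ((y of block1 in the frame of block2 between -0.062 and 0.062 m and x of block1 in the frame of block2 between -0.01 and 0.01 m) or (y of block1 in the frame of block3 between -0.062 and 0.062 m and x of block1 in the frame of block3 between -0.01 and 0.01 m) or (y of block1 in the frame of block4 between -0.062 and 0.062 m and x of block1 in the frame of block4 between -0.01 and 0.01 m)) and x of block2 in the frame of shelf between -0.046 and 0.046 m and y of block2 in the frame of shelf between -0.158 and 0.158 m and z of block2 in the frame of shelf between 0.026 and 0.035 m and ((y of block2 in the frame of block1 between -0.062 and 0.062 m and x of block2 in the frame of block1 between -0.01 and 0.01 m) or (y of block2 in the frame of block3 between -0.062 and 0.062 m and x of block2 in the frame of block3 between -0.01 and 0.01 m) or (y of block2 in the frame of block4 between -0.062 and 0.062 m and x of block2 in the frame of block4 between -0.01 and 0.01 m)) and x of block3 in the frame of shelf between -0.046 and 0.046 m and y of block3 in the frame of shelf between -0.158 and 0.158 m and z of block3 in the frame of shelf between 0.026 and 0.035 m and ((y of block3 in the frame of block1 between -0.062 and 0.062 m and x of block3 in the frame of block1 between -0.01 and 0.01 m) or (y of block3 in the frame of block2 between -0.062 and 0.062 m and x of block3 in the frame of block2 between -0.01 and 0.01 m) or (y of block3 in the frame of block4 between -0.062 and 0.062 m and x of block3 in the frame of block4 between -0.01 and 0.01 m)) and x of block4 in the frame of shelf between -0.046 and 0.046 m and y of block4 in the frame of shelf between -0.158 and 0.158 m and z of block4 in the frame of shelf between 0.026 and 0.035 m and ((y of block4 in the frame of block1 between -0.062 and 0.062 m and x of block4 in the frame of block1 between -0.01 and 0.01 m) or (y of block4 in the frame of block2 between -0.062 and 0.062 m and x of block4 in the frame of block2 between -0.01 and 0.01 m) or (y of block4 in the frame of block3 between -0.062 and 0.062 m and x of block4 in the frame of block3 between -0.01 and 0.01 m)) and ((y of block1 in the frame of block3 between -0.062 and 0.062 m and x of block1 in the frame of block3 between -0.01 and 0.01 m) or (y of block1 in the frame of block4 between -0.062 and 0.062 m and x of block1 in the frame of block4 between -0.01 and 0.01 m) or (y of block2 in the frame of block3 between -0.062 and 0.062 m and x of block2 in the frame of block3 between -0.01 and 0.01 m) or (y of block2 in the frame of block4 between -0.062 and 0.062 m and x of block2 in the frame of block4 between -0.01 and 0.01 m)) and ((y of block1 in the frame of block2 between -0.062 and 0.062 m and x of block1 in the frame of block2 between -0.01 and 0.01 m) or (y of block1 in the frame of block4 between -0.062 and 0.062 m and x of block1 in the frame of block4 between -0.01 and 0.01 m) or (y of block3 in the frame of block2 between -0.062 and 0.062 m and x of block3 in the frame of block2 between -0.01 and 0.01 m) or (y of block3 in the frame of block4 between -0.062 and 0.062 m and x of block3 in the frame of block4 between -0.01 and 0.01 m)) and ((y of block1 in the frame of block2 between -0.062 and 0.062 m and x of block1 in the frame of block2 between -0.01 and 0.01 m) or (y of block1 in the frame of block3 between -0.062 and 0.062 m and x of block1 in the frame of block3 between -0.01 and 0.01 m) or (y of block4 in the frame of block2 between -0.062 and 0.062 m and x of block4 in the frame of block2 between -0.01 and 0.01 m) or (y of block4 in the frame of block3 between -0.062 and 0.062 m and x of block4 in the frame of block3 between -0.01 and 0.01 m))); the robot touches nothing.
It fails at once if a valve ball is dropped or pressed hard in the tub (over 35 N between it and the tub) (contact force between any of ball1, ball2, ball3, ball4 and tub above 35 N).
It fails at once if two valve balls are knocked together (over 35 N) (contact force between any of ball2, ball3, ball4 and ball1 above 35 N or contact force between any of ball3, ball4 and ball2 above 35 N or contact force between ball4 and ball3 above 35 N).
It fails at once if the can, the jar or the torch is pushed more than 6 cm or tipped over (distance of any of can, jar, torch from where it was at the start of the episode above 0.06 m or angle between any of can, jar's own z axis and vertical above 0.6 rad).
Of ball1, ball2, ball3, ball4 only 3 to 4 are there at a start; the rules pass over those that are not, and their reading is None.
Of block1, block2, block3, block4 only 3 to 4 are there at a start; the rules pass over those that are not, and their reading is None.
At some moment in a run one of block1, block2, block3, block4 may be knocked a few centimetres aside while the robot is not near it.
It also fails if it takes over 210 s, if anything falls off the work surface, if the arm or the gripper's body presses on something with over 40 N, if the wrist force passes 120 N, or if a joint passes its speed limit or range.

## Working session

There is one attempt and no reset: what is moved stays moved. The work goes in short steps, Python scripts to look and compute and a tool call to move; the robot and the scene stay as the last step left them, time stands still between calls to the robot, and variables do not carry over. Pictures are saved under pics/ and viewed, at most 14 in all, crops included, and the job is handed in when it is done.

Besides the shell and the picture viewer there is one more tool, called after ">>>" as a command line: name --argument value ..., lists and objects as JSON in quotes. drive_tool: Moves the arm, as the interface text tells. Its arguments: {"type":"object","properties":{"increments":{"type":"array","items":{"type":"number"}},"newtons":{"type":"number"}},"required":["increments"]}

```bash
mkdir -p pics; ls; cat > h.py <<'E'
import numpy as np, cv2
from cell import r
from scipy.spatial.transform import Rotation as R
def save(c,n,crop=None,s=1):
    im=c["img"][:,:,::-1]
    if crop: im=im[crop[1]:crop[3],crop[0]:crop[2]]
    cv2.imwrite("pics/"+n,cv2.resize(im,None,fx=s,fy=s,interpolation=cv2.INTER_CUBIC))
def K(c): return np.array([[c["fx"],0,c["cx"]],[0,c["fy"],c["cy"]],[0,0,1.]]),np.array(c["distortion"])
def pose(c,st=None):
    "world_from_camera R,t"
    if "rvec" in c:
        Rm=cv2.Rodrigues(np.array(c["rvec"],float))[0]; return Rm.T,-Rm.T@np.array(c["tvec"],float).ravel()
    T=np.array(c["tool_from_camera"]); Rt=R.from_rotvec(st["tcp_rot"]).as_matrix()
    return Rt@T[:3,:3],Rt@T[:3,3]+np.array(st["ee_pos"])
def onplane(c,uv,z,st=None):
    k,d=K(c); n=cv2.undistortPoints(np.array(uv,float).reshape(-1,1,2),k,d).reshape(-1,2)
    Rm,t=pose(c,st); ray=np.c_[n,np.ones(len(n))]@Rm.T
    return t+ray*((z-t[2])/ray[:,2])[:,None]
def cloud(c,st=None):
    k,d=K(c); v,u=np.mgrid[0:400,0:640]
    n=cv2.undistortPoints(np.stack([u,v],-1).reshape(-1,1,2).astype(float),k,d).reshape(-1,2)
    zz=c["z_map"].reshape(-1,1).astype(float); Rm,t=pose(c,st)
    P=(np.c_[n,np.ones(len(n))]*zz)@Rm.T+t; P[zz[:,0]<=0]=np.nan
    return P.reshape(400,640,3)
E
python3 - <<'E'
from h import *
for n in ("scene","top"):
    c=r.camera(n); save(c,n+"0.png"); Rm,t=pose(c); print(n,t.round(),Rm[:,2].round(2),c["fx"])
s=r.sense(); print({k:np.round(v,3) for k,v in s.items()})
print(R.from_rotvec(s["tcp_rot"]).as_matrix().round(3)); print(np.round(r.camera("wrist")["tool_from_camera"],2))
E
```

```text
pics
scene [1109. -267. 1108.] [-0.48  0.21 -0.85] 425.51127027168144
top [ 418.   -0. 1167.] [ 0.09 -0.   -1.  ] 470.69474540552915
{'time': np.float64(0.1), 'qpos': array([ 1.629,  0.359,  0.011, -0.   , -1.224, -0.288]), 'joint_velocities': array([-0.001,  0.001,  0.003,  0.001, -0.001,  0.   ]), 'tau': array([-3.0000e-03, -5.8476e+01,  2.9411e+01,  6.9540e+00, -3.0000e-03,
        0.0000e+00]), 'ee_pos': array([153.661, 656.834, 230.46 ]), 'tcp_rot': array([ 3.119, -0.36 , -0.   ]), 'contact_force': array([ 0.755, -0.046, -0.689]), 'moment': array([ 0.022,  0.009, -0.022]), 'gripper_force': np.float64(0.0), 'width': np.float64(85.93)}
[[ 0.974 -0.228 -0.   ]
 [-0.228 -0.974 -0.001]
 [ 0.     0.001 -1.   ]]
[[  -0.     -0.96   -0.29   73.09]
 [   1.     -0.      0.      0.47]
 [  -0.     -0.29    0.96 -142.45]
 [   0.      0.      0.      1.  ]]
```

View pics/top0.png

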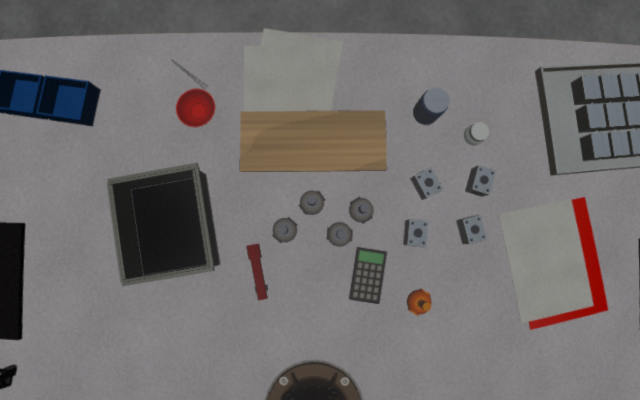

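View pics/scene0.png

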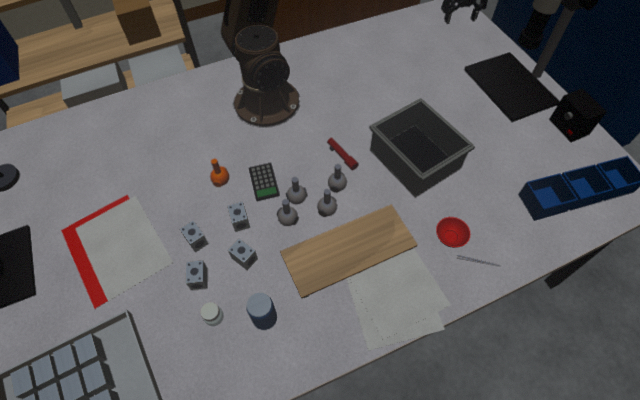

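The top view shows four steel balls at (313,202), (361,209), (285,230) and (340,234). The orange look-alike at (419,302) stays. Four housings are at (428,183), (481,180), (416,233) and (472,229), and the blocks in the right-hand tray are look-alikes. The tub is near (162,224) and the shelf near (313,141).

```bash
cat > meas.py <<'E'
from h import *
def rects(m,amin,amax):
    out=[]
    for k in cv2.findContours(m.astype(np.uint8),0,2)[0]:
        a=cv2.contourArea(k)
        if amin<a<amax: out.append(k)
    return out
def blocks(c,st=None,z=56,box=None,P=None):
    "housing tops: points at height z"
    if P is None: P=cloud(c,st)
    hsv=cv2.cvtColor(c["img"],cv2.COLOR_RGB2HSV)
    m=(abs(P[...,2]-z)<9)&(hsv[...,1]<70)
    if box: m&=(P[...,0]>box[0])&(P[...,0]<box[1])&(P[...,1]>box[2])&(P[...,1]<box[3])
    m=cv2.morphologyEx(m.astype(np.uint8),cv2.MORPH_CLOSE,np.ones((5,5)))
    res=[]
    for k in rects(m,80,40000):
        Q=onplane(c,k.reshape(-1,2),z,st)[:,:2].astype(np.float32)
        (x,y),(w,h),a=cv2.minAreaRect(Q)
        if w<h: w,h,a=h,w,a+90
        a=(a+90)%180-90
        mm=np.zeros(m.shape,np.uint8); cv2.drawContours(mm,[k],-1,1,-1)
        res.append((round(float(x),1),round(float(y),1),round(float(w)),round(float(h)),round(float(a),1),round(float(np.nanmedian(P[...,2][mm>0])),1)))
    return res
E
python3 - <<'E'
from meas import *
c=r.camera("top"); P=cloud(c)
print("table",np.nanmedian(P[300:350,200:240,2]))
print("blocks",blocks(c,box=(300,800,-520,-150),P=P))
# balls: stem tops
for b in (313,202),(361,209),(285,230),(340,234),(419,302):
    W=P[b[1]-14:b[1]+15,b[0]-14:b[0]+15]; m=W[...,2]>75
    print("ball",b,np.nanmax(W[...,2]).round(1),W[m].mean(0).round(1),m.sum(), "body",np.nanmean(W[W[...,2]>20],0).round(1))
sh=blocks(c,z=30,box=(480,800,-220,260),P=P) 
hsv=cv2.cvtColor(c["img"],cv2.COLOR_RGB2HSV)
m=(hsv[...,0]<25)&(hsv[...,1]>75)&(abs(P[...,2]-30)<10)
for k in rects(m,1000,1e5): print("shelf",cv2.minAreaRect(onplane(c,k.reshape(-1,2),30)[:,:2].astype(np.float32)))
m=(abs(P[...,2]-120)<10)&(P[...,1]>200)&(P[...,1]<600)
m=cv2.morphologyEx(m.astype(np.uint8),cv2.MORPH_CLOSE,np.ones((5,5)))
for k in rects(m,200,1e5): print("tub",cv2.minAreaRect(onplane(c,k.reshape(-1,2),120)[:,:2].astype(np.float32)))
c=r.camera("scene");P=cloud(c)
print("blocks",blocks(c,box=(300,800,-520,-150),P=P))
for b in (296,190),(338,177),(288,212),(326,203):
    W=P[b[1]-20:b[1]+15,b[0]-14:b[0]+15]; m=W[...,2]>75
    print("ball",b,np.nanmax(W[...,2]).round(1),W[m].mean(0).round(1),m.sum())
E
```

```text
table -0.18650702764739435
blocks [(434.3, -241.3, 62, 49, -5.3, 55.5), (443.3, -379.4, 60, 49, 14.7, 55.7), (555.1, -269.7, 62, 49, 28.2, 55.9), (562.6, -405.2, 65, 48, -17.2, 55.7), (682.7, -399.0, 47, 45, -45.5, 54.6)]
ball (313, 202) 109.6 [506.2   8.3 102.8] 64 body [505.4   8.3  50.7]
ball (361, 209) 109.5 [ 489.3 -110.5  102.4] 72 body [ 488.4 -109.1   51.4]
ball (285, 230) 108.6 [439.9  72.8 102.9] 67 body [439.6  72.1  50.7]
ball (340, 234) 110.3 [430.8 -58.7 104.3] 64 body [430.4 -58.1  50.7]
ball (419, 302) 110.2 [ 269.8 -250.1   99. ] 77 body [ 272.3 -246.    51.3]
shelf ((659.9141845703125, 7.1211700439453125), (147.85784912109375, 357.0567321777344), 0.5995604395866394)
shelf ((743.5601806640625, 301.6112365722656), (98.10572052001953, 96.2696533203125), 2.032008409500122)
tub ((449.11322021484375, 350.91796875), (248.50286865234375, 219.08441162109375), 10.39176082611084)
blocks [(685.2, -400.7, 48, 47, -41.6, 54.7), (567.0, -408.1, 67, 48, -16.1, 54.9), (558.5, -271.2, 66, 48, 28.9, 55.8), (447.5, -380.7, 70, 47, 14.9, 55.6), (437.3, -243.9, 68, 46, -4.9, 56.1)]
ball (296, 190) 110.2 [455.5 -78.5  99.1] 109
ball (338, 177) 109.9 [458.9  56.7  98.4] 81
ball (288, 212) 108.3 [ 493.7 -111.8   97.3] 68
ball (326, 203) 108.8 [510.7   7.4  96.8] 69
```

```bash
cat > go.py <<'E'
import sys
from h import *
def go(x,y,z,deg):
    s=r.sense(); Rt=R.from_rotvec(s["tcp_rot"])
    d=Rt.inv().apply(np.array([x,y,z])-s["ee_pos"])
    tgt=R.from_euler("z",deg,degrees=True)*R.from_rotvec([np.pi,0,0])
    w=(Rt.inv()*tgt).as_rotvec()
    print("to",(x,y,z,deg),"shift",d.round(1),"turn",w.round(3),"rows",round(max(np.linalg.norm(d)/41.7,np.linalg.norm(w)/.125),1))
if __name__=="__main__":
    for i in range(1,len(sys.argv),4): go(*map(float,sys.argv[i:i+4]))
E
python3 go.py 440 73 230 0
```

```text
to (440.0, 73.0, 230.0, 0.0) shift [411.8 503.5   1.3] turn [ 0.001 -0.    -0.23 ] rows 15.6
```

>>> drive_tool --increments '[412,503,0,0,0,-0.23,0.2,412,503,0,0,0,-0.23,0.2,412,503,0,0,0,-0.23,0.2,412,503,0,0,0,-0.23,0.2,412,503,0,0,0,-0.23,0.2,412,503,0,0,0,-0.23,0.2,412,503,0,0,0,-0.23,0.2,412,503,0,0,0,-0.23,0.2,412,503,0,0,0,-0.23,0.2,412,503,0,0,0,-0.23,0.2]' --newtons 60

```text
time: 1.08
ee_pos: [337.7, 281.3, 231.6]
tcp_rot: [-3.141, -0.001, -0.001]
contact_force: [1.0, 1.0, 0.5]
width: 51.0
gripper_force: 0.0
```

```bash
python3 go.py 440 73 180 0; python3 -c "
from h import *
print(np.round(r.sense()['qpos'],3))"
```

```text
to (440.0, 73.0, 180.0, 0.0) shift [102.1 208.4  51.5] turn [-0.001 -0.     0.001] rows 5.7
[ 1.146 -0.042 -0.476  0.    -1.136  0.426]
```

>>> drive_tool --increments '[102,208,50,0,0,0,0.2,102,208,50,0,0,0,0.2,102,208,50,0,0,0,0.2,102,208,50,0,0,0,0.2,102,208,50,0,0,0,0.2,102,208,50,0,0,0,0.2,102,208,50,0,0,0,0.2,102,208,50,0,0,0,0.2]'

```text
time: 1.75
ee_pos: [439.6, 73.7, 180.9]
tcp_rot: [3.141, -0.006, -0.001]
contact_force: [-0.1, 0.9, -0.5]
width: 51.0
gripper_force: 0.0
```

```bash
python3 - <<'E'
from h import *
s=r.sense(); c=r.camera("wrist"); save(c,"w1.png"); P=cloud(c,s)
print(s["ee_pos"],s["tcp_rot"])
m=((P[...,2]>92)&(P[...,2]<115)).astype(np.uint8)
for k in cv2.findContours(m,0,2)[0]:
    if cv2.contourArea(k)>60:
        mm=np.zeros(m.shape,np.uint8);cv2.drawContours(mm,[k],-1,1,-1)
        q=P[mm>0]; print(len(q),np.nanmean(q,0).round(1),cv2.minAreaRect(k), "plane",onplane(c,[cv2.minEnclosingCircle(k)[0]],105,s).round(1))
E
```

```text
[439.58364389  73.69860706 180.88448899] [ 3.14100178e+00 -5.57264768e-03 -1.39682551e-03]
1027 [349.8 278.  104.1] ((32.360809326171875, 329.28515625), (16.79197120666504, 67.89571380615234), 81.02737426757812) plane [[346.5 277.4 105. ]]
991 [431.1 -56.7 102.7] ((514.107666015625, 220.56155395507812), (38.450767517089844, 31.13271713256836), 29.744882583618164) plane [[431.5 -55.4 105. ]]
830 [440.6  73.2 103.6] ((316.0, 207.5), (33.0, 30.0), 90.0) plane [[441.2  73.  105. ]]
1303 [ 488.8 -108.6  102.6] ((612.5, 131.5), (33.0, 47.0), 90.0) plane [[ 488.9 -106.4  105. ]]
1031 [505.9   9.7 104. ] ((423.5, 103.0), (34.0, 37.0), 90.0) plane [[506.4  10.  105. ]]
4158 [441.5 242.9 107.2] ((44.679046630859375, 203.67176818847656), (279.3222351074219, 22.107091903686523), 67.44275665283203) plane [[445.5 244.6 105. ]]
```

View pics/w1.png

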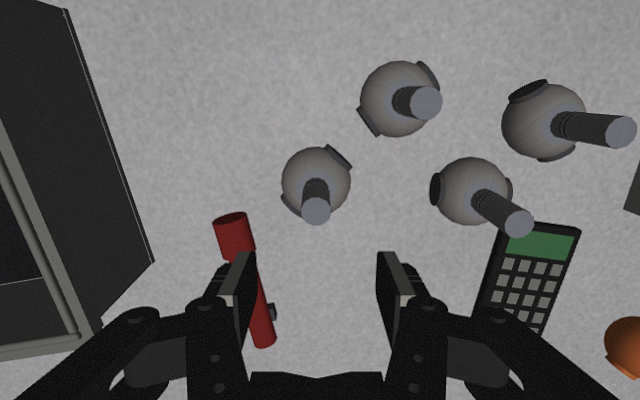

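The wrist view shows this ball's stem at (316,207), centred between the open fingers. The other stems are at (427,103), (620,131) and (520,222). Going down to grip it.

>>> drive_tool --increments '[1,0.5,40,0,0,0,0.2,1,0.5,80,0,0,0,0.2,1,0.5,105,0,0,0,0.2,1,0.5,119,0,0,0,0.2,1,0.5,119,0,0,0,0.2,1,0.5,119,0,0,0,-1,1,0.5,119,0,0,0,-1,1,0.5,119,0,0,0,-1,1,0.5,119,0,0,0,-1,1,0.5,119,0,0,0,-1]' --newtons 60

```text
time: 2.63
ee_pos: [441.6, 75.7, 63.7]
tcp_rot: [-3.14, -0.001, -0.005]
contact_force: [-1.1, 1.1, 7.3]
width: 18.9
gripper_force: 59.1
```

```bash
python3 - <<'E'
import numpy as np
from scipy.spatial.transform import Rotation as R
from go import go
for l in ((52,45),(-52,45),(-52,-45),(52,-45)):
    a=np.radians(10.4);print(l,449+l[0]*np.cos(a)-l[1]*np.sin(a),351+l[0]*np.sin(a)+l[1]*np.cos(a))
go(440,73,215,0)
E
```

```text
(52, 45) 492.02235494602087 404.6477117396315
(-52, 45) 389.73092198142876 385.87372063357327
(-52, -45) 405.97764505397913 297.3522882603685
(52, -45) 508.26907801857124 316.12627936642673
to (440, 73, 215, 0) shift [  -1.1    2.4 -151.3] turn [-0.002 -0.003  0.001] rows 3.6
```

>>> drive_tool --increments '[0,0,-25,0,0,0,-1,0,0,-60,0,0,0,-1,0,0,-100,0,0,0,-1,0,0,-140,0,0,0,-1,10,-30,-152,0,0,-0.06,-1,18,-70,-152,0,0,-0.12,-1,25,-110,-152,0,0,-0.18,-1,32,-150,-152,0,0,-0.18,-1,38,-190,-152,0,0,-0.18,-1,42,-215,-152,0,0,-0.18,-1]'

```text
time: 3.47
ee_pos: [482.4, 292.8, 214.1]
tcp_rot: [-3.128, -0.284, 0.0]
contact_force: [1.2, -0.2, -3.4]
width: 18.4
gripper_force: 59.5
```

```bash
python3 go.py 492 405 215 10.4
```

```text
to (492.0, 405.0, 215.0, 10.4) shift [  29.7 -108.6   -0.9] turn [-0.001  0.    -0.001] rows 2.7
```

>>> drive_tool --increments '[15,-40,0,0,0,0,-1,26,-80,0,0,0,0,-1,30,-103,0,0,0,0,-1,30,-108.5,0,0,0,0,-1,30,-108.5,0,0,0,0,-1,30,-108.5,0,0,0,0,-1,30,-108.5,0,0,0,0,-1]'

```text
time: 4.05
ee_pos: [492.2, 400.6, 214.2]
tcp_rot: [3.128, 0.282, -0.001]
contact_force: [0.1, -0.8, -4.5]
width: 18.6
gripper_force: 59.6
```

```bash
python3 go.py 492 405 85 10.4; python3 - <<'E'
from h import *
s=r.sense(); c=r.camera("wrist"); save(c,"w2.png")
E
```

```text
to (492.0, 405.0, 85.0, 10.4) shift [  0.6  -4.4 129.2] turn [ 0.     0.001 -0.002] rows 3.1
```

View pics/w2.png

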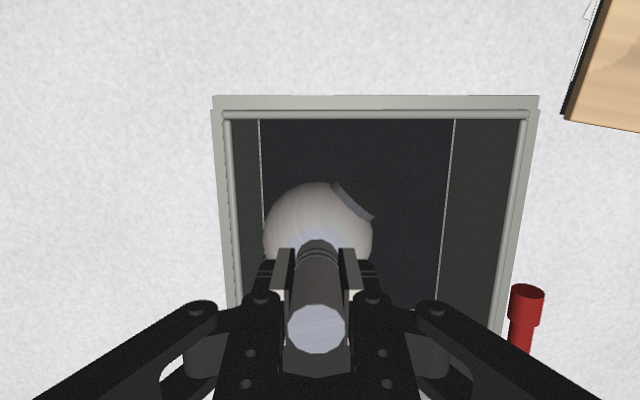

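The wrist view shows the gripped ball hanging upright over the tub at about (318,235). The tub rim spans columns 215 to 538 and its edges are square with the tool. Lowering it.

>>> drive_tool --increments '[0,0,25,0,0,0,-1,0,0,55,0,0,0,-1,0,0,80,0,0,0,-1,0,0,100,0,0,0,-1,0,0,115,0,0,0,-1,0,0,125,0,0,0,-1,0,0,132,0,0,0,-1,0,0,137,0,0,0,-1,0,0,140,0,0,0,-1,0,0,140,0,0,0,-1]'

```text
time: 4.93
ee_pos: [492.6, 401.8, 74.4]
tcp_rot: [-3.129, -0.282, -0.0]
contact_force: [-0.2, -0.5, -3.9]
width: 18.4
gripper_force: 59.8
```

>>> drive_tool --increments '[0,0,1,0,0,0,-1,0,0,2,0,0,0,-1,0,0,3,0,0,0,-1,0,0,3,0,0,0,-1]'

```text
time: 5.27
ee_pos: [492.5, 402.0, 71.5]
tcp_rot: [-3.129, -0.283, -0.0]
contact_force: [-0.3, -0.2, -3.4]
width: 18.6
gripper_force: 59.8
```

>>> drive_tool --increments '[0,0,0.5,0,0,0,-1,0,0,1,0,0,0,-1,0,0,1,0,0,0,-1]'

```text
time: 5.52
ee_pos: [492.5, 401.9, 70.2]
tcp_rot: [3.129, 0.283, -0.0]
contact_force: [-0.1, -0.1, -2.9]
width: 18.2
gripper_force: 59.8
```

>>> drive_tool --increments '[0,0,0.5,0,0,0,-1,0,0,1,0,0,0,-1,0,0,1,0,0,0,-1]'

```text
time: 5.77
ee_pos: [492.7, 402.0, 69.9]
tcp_rot: [-3.129, -0.283, -0.001]
contact_force: [-0.8, -2.0, 2.3]
width: 18.7
gripper_force: 60.0
```

>>> drive_tool --increments '[0,0,0,0,0,0,0.1,0,0,0,0,0,0,0.1,0,0,0,0,0,0,0.1,0,0,-10,0,0,0,0.1,0,0,-35,0,0,0,0.1,0,0,-75,0,0,0,0.1,0,0,-115,0,0,0,0.1,0,0,-140,0,0,0,0.1,0,0,-140,0,0,0,0.1]'

```text
time: 6.52
ee_pos: [495.0, 404.4, 217.7]
tcp_rot: [-3.121, -0.284, -0.014]
contact_force: [1.6, -0.2, 0.8]
width: 47.1
gripper_force: 0.0
```

```bash
python3 go.py 506 9.5 185 10.4
```

```text
to (506.0, 9.5, 185.0, 10.4) shift [-60.6 390.7  29.3] turn [-0.007 -0.01  -0.   ] rows 9.5
```

>>> drive_tool --increments '[-57,389,20,0,0,0,0.1,-57,389,20,0,0,0,0.1,-57,389,20,0,0,0,0.1,-57,389,20,0,0,0,0.1,-57,389,20,0,0,0,0.1,-57,389,20,0,0,0,0.1,-57,389,20,0,0,0,0.1,-57,389,20,0,0,0,0.1,-57,389,20,0,0,0,0.1,-57,389,20,0,0,0,0.1]'

```text
time: 7.35
ee_pos: [505.6, 5.6, 190.0]
tcp_rot: [-3.129, -0.28, -0.001]
contact_force: [0.3, 0.7, 0.6]
width: 46.7
gripper_force: 0.0
```

>>> drive_tool --increments '[0,0,0,0,0,0,0.1,0,0,0,0,0,0,0.1,0,0,0,0,0,0,0.1]'

```text
time: 7.6
ee_pos: [506.5, 9.3, 189.9]
tcp_rot: [-3.129, -0.282, -0.002]
contact_force: [-0.1, 0.2, 0.2]
width: 47.0
gripper_force: 0.0
```

```bash
cat > balls.py <<'E'
from h import *
s=r.sense(); c=r.camera("wrist"); P=cloud(c,s)
print(s["ee_pos"].round(1) if hasattr(s["ee_pos"],"round") else s["ee_pos"])
Rt=R.from_rotvec(s["tcp_rot"])
m=((P[...,2]>92)&(P[...,2]<115)&(P[...,1]<200)).astype(np.uint8)
for k in cv2.findContours(m,0,2)[0]:
    if 300<cv2.contourArea(k)<3000:
        mm=np.zeros(m.shape,np.uint8);cv2.drawContours(mm,[k],-1,1,-1)
        q=np.nanmean(P[mm>0],0); q[2]=63
        print(len(P[mm>0]),q.round(1),"shift",Rt.inv().apply(q-s["ee_pos"]).round(1))
E
python3 balls.py; python3 - <<'E'
from meas import *
c=r.camera("top"); save(c,"t2.png",(80,140,400,290),2.4); print(blocks(c,box=(300,800,-520,-150)))
E
```

```text
[506.5   9.3 189.9]
834 [ 490.2 -109.2   63. ] shift [-37.4 113.7 126.8]
767 [507.7   8.3  63. ] shift [  0.8   1.2 126.9]
[(434.3, -241.6, 62, 48, -4.9, 55.8), (443.2, -379.2, 60, 49, 14.7, 55.8), (555.2, -269.7, 62, 49, 28.6, 56.0), (563.0, -405.3, 64, 48, -17.5, 55.7), (682.7, -399.0, 47, 45, -45.5, 55.0)]
```

View pics/t2.png

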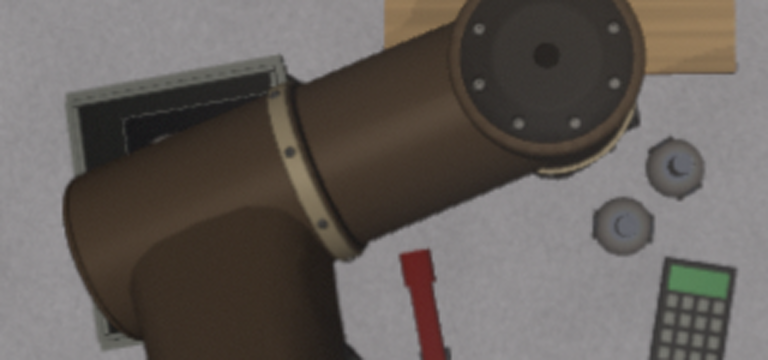

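The arm hides the tub in this view, so I'll check it later. The two remaining free balls are at (675,165) and (624,226) in the crop. Next is ball D.

>>> drive_tool --increments '[0.8,1,40,0,0,0,0.1,0.8,1,80,0,0,0,0.1,0.8,1,112,0,0,0,0.1,0.8,1,127,0,0,0,0.1,0.8,1,127,0,0,0,0.1,0.8,1,127,0,0,0,-1,0.8,1,127,0,0,0,-1,0.8,1,127,0,0,0,-1,0.8,1,127,0,0,0,-1,0.8,1,127,0,0,0,-1]' --newtons 60

```text
time: 8.53
ee_pos: [508.5, 8.9, 63.9]
tcp_rot: [-3.128, -0.283, -0.006]
contact_force: [-0.4, 3.3, 6.5]
width: 18.8
gripper_force: 59.1
```

```bash
python3 go.py 390 386 215 10.4 507 8 215 10.4
```

```text
to (390.0, 386.0, 215.0, 10.4) shift [ -48.3 -392.4 -151. ] turn [-0.001 -0.004 -0.001] rows 10.1
to (507.0, 8.0, 215.0, 10.4) shift [  -1.1    0.5 -151.1] turn [-0.001 -0.004 -0.001] rows 3.6
```

>>> drive_tool --increments '[0,0,-25,0,0,0,-1,0,0,-60,0,0,0,-1,0,0,-100,0,0,0,-1,0,0,-140,0,0,0,-1,-4,-30,-150,0,0,0,-1,-9,-70,-150,0,0,0,-1,-14,-110,-150,0,0,0,-1,-19,-150,-150,0,0,0,-1,-24,-190,-150,0,0,0,-1,-29,-230,-150,0,0,0,-1]'

```text
time: 9.37
ee_pos: [435.7, 230.2, 212.3]
tcp_rot: [-3.129, -0.281, 0.001]
contact_force: [1.6, 0.0, -4.4]
width: 18.7
gripper_force: 59.8
```

>>> drive_tool --increments '[-5,-40,0,0,0,0,-1,-10,-80,0,0,0,0,-1,-15,-120,0,0,0,0,-1,-18,-145,0,0,0,0,-1,-20,-160,0,0,0,0,-1,-20,-162,0,0,0,0,-1,-20,-162,0,0,0,0,-1,-20,-162,0,0,0,0,-1]'

```text
time: 10.03
ee_pos: [388.5, 383.8, 211.9]
tcp_rot: [3.128, 0.282, -0.001]
contact_force: [0.6, -0.8, -4.7]
width: 18.8
gripper_force: 59.8
```

```bash
python3 go.py 390 386 74 10.4
```

```text
to (390.0, 386.0, 74.0, 10.4) shift [  2.   -2.1 137.9] turn [ 0.001  0.001 -0.002] rows 3.3
```

>>> drive_tool --increments '[1,0,25,0,0,0,-1,2,0,55,0,0,0,-1,2,0,80,0,0,0,-1,2,0,100,0,0,0,-1,2,0,115,0,0,0,-1,2,0,125,0,0,0,-1,2,0,132,0,0,0,-1,2,0,137,0,0,0,-1,2,0,139,0,0,0,-1,2,0,139,0,0,0,-1]'

```text
time: 10.87
ee_pos: [390.8, 385.3, 73.6]
tcp_rot: [-3.129, -0.282, -0.0]
contact_force: [-0.3, 0.4, -3.7]
width: 18.8
gripper_force: 60.0
```

>>> drive_tool --increments '[0,0,0.7,0,0,0,-1,0,0,1.4,0,0,0,-1,0,0,2,0,0,0,-1,0,0,2,0,0,0,-1,0,0,2.5,0,0,0,-1,0,0,2.5,0,0,0,-1]'

```text
time: 11.37
ee_pos: [390.6, 385.4, 70.9]
tcp_rot: [-3.129, -0.283, -0.0]
contact_force: [0.7, 0.4, -4.9]
width: 18.8
gripper_force: 60.0
```

>>> drive_tool --increments '[0,0,0.5,0,0,0,-1,0,0,1,0,0,0,-1,0,0,1,0,0,0,-1]'

```text
time: 11.62
ee_pos: [390.7, 385.4, 70.0]
tcp_rot: [-3.129, -0.283, -0.0]
contact_force: [-0.4, -1.0, -2.1]
width: 18.8
gripper_force: 60.4
```

>>> drive_tool --increments '[0,0,0.3,0,0,0,-1,0,0,0.3,0,0,0,-1,0,0,0.3,0,0,0,-1]'

```text
time: 11.87
ee_pos: [390.7, 385.5, 69.9]
tcp_rot: [-3.129, -0.283, -0.001]
contact_force: [-2.3, -1.6, 3.2]
width: 18.6
gripper_force: 60.5
```

>>> drive_tool --increments '[0,0,0,0,0,0,0.1,0,0,0,0,0,0,0.1,0,0,0,0,0,0,0.1,0,0,-10,0,0,0,0.1,0,0,-35,0,0,0,0.1,0,0,-70,0,0,0,0.1,0,0,-105,0,0,0,0.1,0,0,-120,0,0,0,0.1,-1,15,-120,0,0,0,0.1,-4,45,-120,0,0,0,0.1]'

```text
time: 12.7
ee_pos: [395.5, 342.9, 191.1]
tcp_rot: [-3.125, -0.286, -0.004]
contact_force: [0.6, -0.5, -0.9]
width: 47.0
gripper_force: 0.0
```

>>> drive_tool --increments '[-36,397,0,0,0,0,0.1,-36,397,0,0,0,0,0.1,-36,397,0,0,0,0,0.1,-36,397,0,0,0,0,0.1,-36,397,0,0,0,0,0.1,-36,397,0,0,0,0,0.1,-36,397,0,0,0,0,0.1,-36,397,0,0,0,0,0.1,-36,397,0,0,0,0,0.1,-36,397,0,0,0,0,0.1]'

```text
time: 13.53
ee_pos: [430.1, -59.7, 189.9]
tcp_rot: [-3.129, -0.281, -0.002]
contact_force: [0.3, 0.5, -0.1]
width: 47.1
gripper_force: 0.0
```

>>> drive_tool --increments '[0,0,0,0,0,0,0.1,0,0,0,0,0,0,0.1,0,0,0,0,0,0,0.1]'

```text
time: 13.78
ee_pos: [430.5, -56.7, 189.6]
tcp_rot: [-3.129, -0.281, -0.001]
contact_force: [-0.8, 0.1, -0.1]
width: 46.9
gripper_force: 0.0
```

```bash
python3 balls.py
```

```text
[430.5 -56.7 189.6]
772 [431.3 -59.   63. ] shift [  0.3   2.5 126.6]
878 [ 488.4 -110.5   63. ] shift [ 47.4  63.3 126.6]
```

>>> drive_tool --increments '[0.3,2,40,0,0,0,0.1,0.3,2,80,0,0,0,0.1,0.3,2,112,0,0,0,0.1,0.3,2,126.5,0,0,0,0.1,0.3,2,126.5,0,0,0,0.1,0.3,2,126.5,0,0,0,-1,0.3,2,126.5,0,0,0,-1,0.3,2,126.5,0,0,0,-1,0.3,2,126.5,0,0,0,-1,0.3,2,126.5,0,0,0,-1]'

```text
time: 14.67
ee_pos: [432.4, -58.0, 64.4]
tcp_rot: [-3.128, -0.283, -0.005]
contact_force: [-0.7, 2.2, 7.1]
width: 18.4
gripper_force: 59.1
```

>>> drive_tool --increments '[0,0,-25,0,0,0,-1,0,0,-60,0,0,0,-1,0,0,-100,0,0,0,-1,0,0,-140,0,0,0,-1,3,-30,-150,0,0,0,-1,8,-70,-150,0,0,0,-1,12,-110,-150,0,0,0,-1,17,-150,-150,0,0,0,-1,21,-190,-150,0,0,0,-1,25,-230,-150,0,0,0,-1]'

```text
time: 15.5
ee_pos: [413.4, 173.6, 213.4]
tcp_rot: [-3.128, -0.282, -0.001]
contact_force: [1.4, -0.0, -3.2]
width: 18.7
gripper_force: 59.7
```

>>> drive_tool --increments '[4,-40,0,0,0,0,-1,9,-80,0,0,0,0,-1,13,-110,0,0,0,0,-1,14,-124,0,0,0,0,-1,14,-124,0,0,0,0,-1,14,-124,0,0,0,0,-1,14,-124,0,0,0,0,-1]'

```text
time: 16.08
ee_pos: [405.7, 295.7, 212.8]
tcp_rot: [3.128, 0.282, -0.001]
contact_force: [-0.0, -0.6, -2.4]
width: 18.7
gripper_force: 59.8
```

```bash
python3 go.py 406 297 73 10.4
```

```text
to (406.0, 297.0, 73.0, 10.4) shift [  0.7  -1.3 139.8] turn [ 0.001  0.001 -0.002] rows 3.4
```

>>> drive_tool --increments '[0,0,25,0,0,0,-1,0,0,55,0,0,0,-1,0,0,80,0,0,0,-1,0,0,100,0,0,0,-1,0,0,115,0,0,0,-1,0,0,125,0,0,0,-1,0,0,132,0,0,0,-1,0,0,137,0,0,0,-1,0,0,139,0,0,0,-1,0,0,139,0,0,0,-1]'

```text
time: 16.92
ee_pos: [406.3, 296.7, 74.2]
tcp_rot: [-3.129, -0.282, -0.0]
contact_force: [-0.3, -0.2, -3.3]
width: 18.6
gripper_force: 60.0
```

>>> drive_tool --increments '[0,0,0.7,0,0,0,-1,0,0,1.4,0,0,0,-1,0,0,2,0,0,0,-1,0,0,2.5,0,0,0,-1,0,0,3,0,0,0,-1,0,0,3,0,0,0,-1]'

```text
time: 17.42
ee_pos: [406.0, 296.7, 71.0]
tcp_rot: [-3.129, -0.283, -0.0]
contact_force: [-0.0, 0.0, -3.1]
width: 18.5
gripper_force: 60.0
```

>>> drive_tool --increments '[0,0,0.5,0,0,0,-1,0,0,0.5,0,0,0,-1,0,0,0.5,0,0,0,-1]'

```text
time: 17.67
ee_pos: [406.1, 296.7, 70.5]
tcp_rot: [-3.129, -0.283, -0.0]
contact_force: [0.4, 0.7, -2.5]
width: 18.7
gripper_force: 60.0
```

>>> drive_tool --increments '[0,0,0.3,0,0,0,-1,0,0,0.6,0,0,0,-1,0,0,0.6,0,0,0,-1]'

```text
time: 17.92
ee_pos: [406.2, 296.8, 70.5]
tcp_rot: [-3.129, -0.283, -0.001]
contact_force: [-2.3, -2.9, 3.8]
width: 18.7
gripper_force: 60.5
```

>>> drive_tool --increments '[0,0,0,0,0,0,0.1,0,0,0,0,0,0,0.1,0,0,0,0,0,0,0.1,0,0,-10,0,0,0,0.1,0,0,-35,0,0,0,0.1,0,0,-70,0,0,0,0.1,0,0,-105,0,0,0,0.1,0,0,-120,0,0,0,0.1,0,15,-120,0,0,0,0.1,1,45,-120,0,0,0,0.1]'

```text
time: 18.75
ee_pos: [415.7, 254.3, 191.3]
tcp_rot: [-3.126, -0.286, -0.004]
contact_force: [1.5, 0.5, -0.6]
width: 47.0
gripper_force: 0.0
```

>>> drive_tool --increments '[7,370,0,0,0,0,0.1,7,370,0,0,0,0,0.1,7,370,0,0,0,0,0.1,7,370,0,0,0,0,0.1,7,370,0,0,0,0,0.1,7,370,0,0,0,0,0.1,7,370,0,0,0,0,0.1,7,370,0,0,0,0,0.1,7,370,0,0,0,0,0.1,7,370,0,0,0,0,0.1]'

```text
time: 19.58
ee_pos: [488.3, -115.5, 189.4]
tcp_rot: [3.129, 0.275, -0.002]
contact_force: [0.1, -0.5, 0.1]
width: 46.8
gripper_force: 0.0
```

>>> drive_tool --increments '[0,0,0,0,0,0,0.1,0,0,0,0,0,0,0.1,0,0,0,0,0,0,0.1]'

```text
time: 19.83
ee_pos: [488.0, -109.6, 189.8]
tcp_rot: [-3.129, -0.284, 0.0]
contact_force: [0.1, 0.6, -0.1]
width: 46.7
gripper_force: 0.0
```

```bash
python3 balls.py
```

```text
[ 488.  -109.6  189.8]
765 [ 490.3 -111.6   63. ] shift [  2.    2.4 126.8]
```

>>> drive_tool --increments '[2,2,40,0,0,0,0.1,2,2,80,0,0,0,0.1,2,2,112,0,0,0,0.1,2,2,126.5,0,0,0,0.1,2,2,126.5,0,0,0,0.1,2,2,126.5,0,0,0,-1,2,2,126.5,0,0,0,-1,2,2,126.5,0,0,0,-1,2,2,126.5,0,0,0,-1,2,2,126.5,0,0,0,-1]'

```text
time: 20.72
ee_pos: [492.0, -111.3, 65.1]
tcp_rot: [-3.128, -0.283, -0.006]
contact_force: [-0.4, 4.1, 8.5]
width: 18.7
gripper_force: 59.6
```

>>> drive_tool --increments '[0,0,-25,0,0,0,-1,0,0,-60,0,0,0,-1,0,0,-100,0,0,0,-1,0,0,-140,0,0,0,-1,7,-30,-150,0,0,0,-1,16,-70,-150,0,0,0,-1,25,-110,-150,0,0,0,-1,34,-150,-150,0,0,0,-1,43,-190,-150,0,0,0,-1,52,-230,-150,0,0,0,-1]'

```text
time: 21.55
ee_pos: [499.6, 125.4, 213.7]
tcp_rot: [-3.128, -0.282, -0.0]
contact_force: [1.8, 0.3, -3.6]
width: 18.8
gripper_force: 59.9
```

>>> drive_tool --increments '[9,-40,0,0,0,0,-1,18,-80,0,0,0,0,-1,27,-120,0,0,0,0,-1,37,-160,0,0,0,0,-1,42,-182,0,0,0,0,-1,43,-187,0,0,0,0,-1,43,-187,0,0,0,0,-1,43,-187,0,0,0,0,-1,43,-187,0,0,0,0,-1]'

```text
time: 22.3
ee_pos: [509.0, 314.2, 213.3]
tcp_rot: [3.129, 0.281, -0.001]
contact_force: [-0.9, -0.9, -4.1]
width: 18.6
gripper_force: 60.0
```

```bash
python3 go.py 508 316 73 10.4; python3 -c "
from h import *
s=r.sense();c=r.camera('wrist');save(c,'w3.png')"
```

```text
to (508.0, 316.0, 73.0, 10.4) shift [ -0.6  -2.  140.3] turn [ 0.     0.001 -0.002] rows 3.4
```

View pics/w3.png

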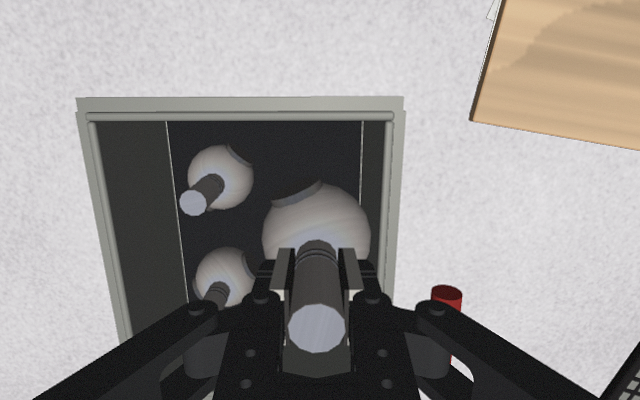

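The wrist view shows two placed balls standing upright in the tub at (218,176) and (226,277). The fourth hangs at (317,235) over its free corner, so I'll lower it.

>>> drive_tool --increments '[0,0,25,0,0,0,-1,0,0,55,0,0,0,-1,0,0,80,0,0,0,-1,0,0,100,0,0,0,-1,0,0,115,0,0,0,-1,0,0,125,0,0,0,-1,0,0,132,0,0,0,-1,0,0,137,0,0,0,-1,0,0,139,0,0,0,-1,0,0,139,0,0,0,-1]'

```text
time: 23.18
ee_pos: [509.6, 315.5, 74.7]
tcp_rot: [-3.129, -0.283, -0.001]
contact_force: [-0.6, 0.7, -4.0]
width: 18.8
gripper_force: 60.2
```

>>> drive_tool --increments '[0,0,0.7,0,0,0,-1,0,0,1.4,0,0,0,-1,0,0,2,0,0,0,-1,0,0,2.4,0,0,0,-1,0,0,2.8,0,0,0,-1,0,0,2.8,0,0,0,-1]'

```text
time: 23.68
ee_pos: [509.3, 315.5, 71.7]
tcp_rot: [-3.129, -0.283, -0.0]
contact_force: [-0.7, 0.8, -4.0]
width: 18.6
gripper_force: 60.2
```

>>> drive_tool --increments '[0,0,0.5,0,0,0,-1,0,0,0.5,0,0,0,-1,0,0,0.5,0,0,0,-1]'

```text
time: 23.93
ee_pos: [509.4, 315.6, 71.2]
tcp_rot: [-3.129, -0.283, -0.0]
contact_force: [-0.4, 0.0, -3.3]
width: 18.8
gripper_force: 60.3
```

>>> drive_tool --increments '[0,0,0.4,0,0,0,-1,0,0,0.7,0,0,0,-1,0,0,0.7,0,0,0,-1]'

```text
time: 24.18
ee_pos: [509.6, 315.6, 71.1]
tcp_rot: [-3.129, -0.283, -0.001]
contact_force: [-2.2, -1.0, 5.0]
width: 18.7
gripper_force: 60.9
```

>>> drive_tool --increments '[0,0,0,0,0,0,0.1,0,0,0,0,0,0,0.1,0,0,0,0,0,0,0.1,0,0,-10,0,0,0,0.1,0,0,-35,0,0,0,0.1,0,0,-70,0,0,0,0.1,0,0,-110,0,0,0,0.1,0,0,-130,0,0,0,0.1,-4,13,-130,0,0,0,0.1,-13,40,-130,0,0,0,0.1]'

```text
time: 25.02
ee_pos: [504.9, 275.7, 202.1]
tcp_rot: [-3.126, -0.285, -0.005]
contact_force: [1.1, -1.1, -0.8]
width: 47.2
gripper_force: 0.0
```

>>> drive_tool --increments '[-162,494,0,0,0,1.84,1,-162,494,0,0,0,1.84,1,-162,494,0,0,0,1.84,1,-162,494,0,0,0,1.84,1,-162,494,0,0,0,1.84,1,-162,494,0,0,0,1.84,1,-162,494,0,0,0,1.84,1,-162,494,0,0,0,1.84,1,-162,494,0,0,0,1.84,1,-162,494,0,0,0,1.84,1]'

```text
time: 25.85
ee_pos: [446.0, -141.0, 200.7]
tcp_rot: [-2.698, 1.609, -0.001]
contact_force: [1.7, -0.1, -0.5]
width: 85.3
gripper_force: 0.0
```

```bash
python3 go.py 434 -241 220 -95; python3 -c "
from h import *
print(np.round(r.sense()['qpos'],2))"
```

```text
to (434.0, -241.0, 220.0, -95.0) shift [ 82.3  58.  -19.3] turn [-0.001 -0.     0.582] rows 4.7
[ 0.12  0.04 -0.47  0.   -1.06  0.38]
```

>>> drive_tool --increments '[82,58,-10,0,0,0.58,1,82,58,-10,0,0,0.58,1,82,58,-10,0,0,0.58,1,82,58,-10,0,0,0.58,1,82,58,-10,0,0,0.58,1,82,58,-10,0,0,0.58,1,82,58,-10,0,0,0.58,1,82,58,-10,0,0,0.58,1,82,58,-10,0,0,0.58,1]'

```text
time: 26.6
ee_pos: [435.5, -238.5, 210.4]
tcp_rot: [-2.135, 2.305, -0.0]
contact_force: [0.8, 0.1, 0.3]
width: 85.9
gripper_force: 0.0
```

```bash
cat > blk.py <<'E'
from meas import *
import sys
# nearest housing seen by the wrist camera; prints the move to grip it (TCP z given)
z=float(sys.argv[1]) if len(sys.argv)>1 else 14
from go import go
s=r.sense(); c=r.camera("wrist"); save(c,"wl.png")
p=np.array(s["ee_pos"])
B=blocks(c,s,56,(p[0]-250,p[0]+250,p[1]-250,p[1]+250))
B=[b for b in B if 35<b[3] and b[2]<90]
B.sort(key=lambda b:np.hypot(b[0]-p[0],b[1]-p[1]))
for b in B: print(b)
b=B[0]; go(b[0],b[1],z,b[4]-90)
E
python3 blk.py
```

```text
(432.6, -245.5, 61, 47, -5.2, 55.6)
(552.3, -272.8, 65, 45, 28.1, 55.9)
to (432.6, -245.5, 14, -95.2) shift [  7.2   2.4 196.5] turn [-0.    -0.     0.014] rows 4.7
```

View pics/wl.png

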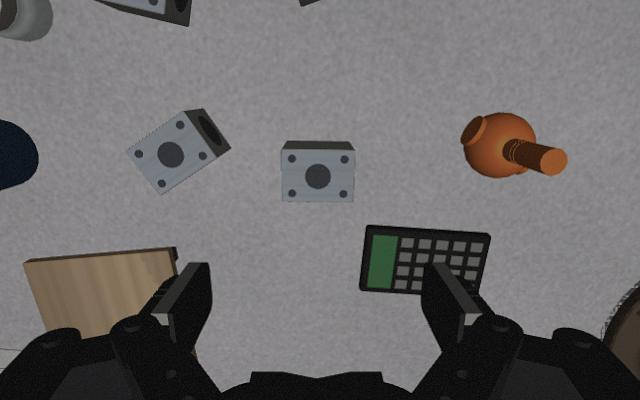

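The wrist view shows the first housing at (318,175), square between the open fingers. The second is at (172,150) with its bore on the side face, and the orange look-alike at (500,145) is well clear. Gripping the first one.

>>> drive_tool --increments '[5,2.5,40,0,0,0.01,1,5,2.5,80,0,0,0.01,1,5,2.5,120,0,0,0.01,1,5,2.5,155,0,0,0.01,1,5,2.5,180,0,0,0.01,1,5,2.5,194,0,0,0.01,1,5,2.5,196,0,0,0.01,1,5,2.5,196,0,0,0.01,1]'

```text
time: 27.32
ee_pos: [432.2, -243.3, 13.8]
tcp_rot: [2.121, -2.315, -0.002]
contact_force: [-0.1, 0.2, 0.9]
width: 85.5
gripper_force: 0.0
```

>>> drive_tool --increments '[0,0,0,0,0,0,-1,0,0,0,0,0,0,-1,0,0,0,0,0,0,-1,0,0,0,0,0,0,-1,0,0,0,0,0,0,-1]' --newtons 60

```text
time: 27.73
ee_pos: [434.0, -243.7, 16.1]
tcp_rot: [-2.12, 2.316, -0.004]
contact_force: [0.7, 1.2, 7.4]
width: 61.0
gripper_force: 66.3
```

>>> drive_tool --increments '[0,0,-25,0,0,0,-1,0,0,-60,0,0,0,-1,0,0,-95,0,0,0,-1,0,0,-130,0,0,0,-1,0,0,-140,0,0,0,-1,0,0,-140,0,0,0,-1,0,0,-140,0,0,0,-1]'

```text
time: 28.32
ee_pos: [432.1, -243.2, 154.2]
tcp_rot: [-2.119, 2.318, -0.0]
contact_force: [0.3, -0.2, -4.4]
width: 61.3
gripper_force: 68.3
```

```bash
python3 go.py 656 85 155 -89.4
```

```text
to (656.0, 85.0, 155.0, -89.4) shift [-3.469e+02 -1.936e+02 -3.000e-01] turn [-0.001  0.001 -0.1  ] rows 9.5
```

>>> drive_tool --increments '[-33,-19,0,0,0,-0.1,-1,-68,-38,0,0,0,-0.1,-1,-103,-58,0,0,0,-0.1,-1,-138,-77,0,0,0,-0.1,-1,-173,-97,0,0,0,-0.1,-1,-208,-116,0,0,0,-0.1,-1,-243,-135,0,0,0,-0.1,-1,-278,-155,0,0,0,-0.1,-1,-313,-175,0,0,0,-0.1,-1,-337,-188,0,0,0,-0.1,-1]'

```text
time: 29.15
ee_pos: [650.1, 78.1, 150.7]
tcp_rot: [2.232, -2.206, -0.003]
contact_force: [0.8, -0.3, -3.8]
width: 61.3
gripper_force: 67.9
```

>>> drive_tool --increments '[-9,-5,0,0,0,0,-1,-9,-5,0,0,0,0,-1,-9,-5,0,0,0,0,-1,-9,-5,0,0,0,0,-1]'

```text
time: 29.48
ee_pos: [653.2, 83.5, 152.5]
tcp_rot: [2.231, -2.208, -0.002]
contact_force: [-0.5, 0.4, -5.2]
width: 61.2
gripper_force: 68.0
```

```bash
python3 go.py 656 85 48 -89.4;  python3 -c "
from h import *
s=r.sense();c=r.camera('wrist');save(c,'w4.png')"
```

```text
to (656.0, 85.0, 48.0, -89.4) shift [ -1.6  -3.1 104.5] turn [ 0.003 -0.001 -0.   ] rows 2.5
```

View pics/w4.png

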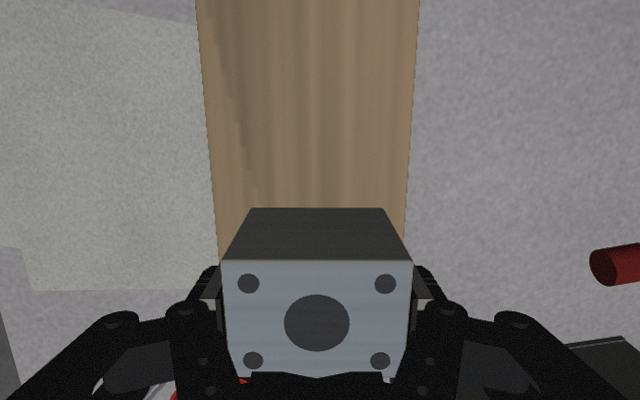

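The wrist view shows the housing at (316,320), square over the shelf board, whose edges are at about columns 215 and 408 beside the block. Lowering it.

>>> drive_tool --increments '[-1,-2,25,0,0,0,-1,-1,-2,55,0,0,0,-1,-1,-2,78,0,0,0,-1,-1,-2,92,0,0,0,-1,-1,-2,99,0,0,0,-1,-1,-2,103,0,0,0,-1,-1,-2,104,0,0,0,-1,-1,-2,104,0,0,0,-1]'

```text
time: 30.2
ee_pos: [657.2, 85.3, 51.3]
tcp_rot: [-2.233, 2.209, -0.001]
contact_force: [-0.0, 0.6, -3.7]
width: 61.1
gripper_force: 68.0
```

>>> drive_tool --increments '[0,0,1,0,0,0,-1,0,0,1.5,0,0,0,-1,0,0,2,0,0,0,-1,0,0,2,0,0,0,-1]'

```text
time: 30.53
ee_pos: [656.8, 85.6, 48.9]
tcp_rot: [-2.233, 2.209, -0.0]
contact_force: [-0.8, -0.2, -3.9]
width: 61.3
gripper_force: 68.0
```

>>> drive_tool --increments '[0,0,1,0,0,0,-1,0,0,2,0,0,0,-1,0,0,2.5,0,0,0,-1,0,0,2.5,0,0,0,-1]'

```text
time: 30.87
ee_pos: [656.7, 85.6, 46.2]
tcp_rot: [-2.234, 2.209, -0.0]
contact_force: [-2.7, -0.1, -0.3]
width: 61.2
gripper_force: 68.2
```

>>> drive_tool --increments '[0,0,0.4,0,0,0,-1,0,0,0.7,0,0,0,-1,0,0,0.7,0,0,0,-1]'

```text
time: 31.12
ee_pos: [656.7, 85.6, 46.2]
tcp_rot: [-2.234, 2.209, -0.0]
contact_force: [-4.3, 0.6, 6.1]
width: 61.3
gripper_force: 69.2
```

>>> drive_tool --increments '[0,0,0,0,0,0,1,0,0,0,0,0,0,1,0,0,0,0,0,0,1,0,0,-10,0,0,0,1,0,0,-35,0,0,0,1,0,0,-70,0,0,0,1,0,0,-110,0,0,0,1,0,0,-150,0,0,0,1,0,0,-165,0,0,0,1,10,3,-165,0,0,0,1]'

```text
time: 31.95
ee_pos: [656.8, 76.9, 217.1]
tcp_rot: [-2.229, 2.201, -0.008]
contact_force: [0.3, -0.6, 0.5]
width: 85.2
gripper_force: 0.0
```

>>> drive_tool --increments '[346,103,0,0,0,-0.485,1,346,103,0,0,0,-0.485,1,346,103,0,0,0,-0.485,1,346,103,0,0,0,-0.485,1,346,103,0,0,0,-0.485,1,346,103,0,0,0,-0.485,1,346,103,0,0,0,-0.485,1,346,103,0,0,0,-0.485,1,346,103,0,0,0,-0.485,1,346,103,0,0,0,-0.485,1]'

```text
time: 32.78
ee_pos: [552.5, -276.1, 210.5]
tcp_rot: [2.695, -1.613, -0.0]
contact_force: [0.4, 0.7, -0.0]
width: 85.6
gripper_force: 0.0
```

>>> drive_tool --increments '[0,0,0,0,0,0,1,0,0,0,0,0,0,1,0,0,0,0,0,0,1]'

```text
time: 33.03
ee_pos: [554.8, -271.0, 210.4]
tcp_rot: [-2.699, 1.607, -0.0]
contact_force: [-1.1, -0.2, -0.4]
width: 85.3
gripper_force: 0.0
```

```bash
python3 blk.py; python3 - <<'E'
from meas import *
c=r.camera("scene"); print("scene",blocks(c,box=(300,660,-520,-150)),"shelf",blocks(c,z=86,box=(580,740,-200,200)))
E
```

```text
(554.5, -273.3, 62, 46, 28.4, 55.6)
(562.2, -407.2, 62, 48, -17.4, 56.0)
(415.7, -413.6, 67, 46, 13.9, 55.9)
to (554.5, -273.3, 14, -61.6) shift [  2.1   1.7 196.4] turn [-0.    -0.     0.002] rows 4.7
scene [(566.4, -407.9, 66, 48, -16.1, 55.0), (558.2, -271.3, 66, 48, 28.9, 55.7), (417.4, -413.9, 68, 47, 14.5, 55.7)] shelf [(659.4, 84.1, 66, 49, 1.1, 85.7)]
```

One housing has been nudged, to about (416,-414). The first sits well on the shelf. Gripping the second.

>>> drive_tool --increments '[1.5,1,40,0,0,0,1,1.5,1,80,0,0,0,1,1.5,1,120,0,0,0,1,1.5,1,155,0,0,0,1,1.5,1,180,0,0,0,1,1.5,1,194,0,0,0,1,1.5,1,196,0,0,0,1,1.5,1,196,0,0,0,1]'

```text
time: 33.8
ee_pos: [554.3, -272.7, 13.4]
tcp_rot: [2.699, -1.606, -0.003]
contact_force: [-0.2, 0.3, 0.7]
width: 85.5
gripper_force: 0.0
```

>>> drive_tool --increments '[0,0,0,0,0,0,-1,0,0,0,0,0,0,-1,0,0,0,0,0,0,-1,0,0,0,0,0,0,-1,0,0,0,0,0,0,-1]' --newtons 60

```text
time: 34.22
ee_pos: [556.1, -273.5, 16.2]
tcp_rot: [-2.698, 1.607, -0.006]
contact_force: [1.2, 2.3, 6.6]
width: 61.5
gripper_force: 66.9
```

>>> drive_tool --increments '[0,0,-25,0,0,0,-1,0,0,-60,0,0,0,-1,0,0,-95,0,0,0,-1,0,0,-130,0,0,0,-1,0,0,-140,0,0,0,-1,0,0,-140,0,0,0,-1,0,0,-140,0,0,0,-1]'

```text
time: 34.8
ee_pos: [553.7, -273.0, 153.8]
tcp_rot: [-2.697, 1.609, 0.001]
contact_force: [-0.3, -0.2, -6.7]
width: 61.1
gripper_force: 68.1
```

```bash
python3 go.py 656 34 155 -89.4
```

```text
to (656.0, 34.0, 155.0, -89.4) shift [-221.5 -235.9   -0.9] turn [-0.     0.001  0.485] rows 7.8
```

>>> drive_tool --increments '[-27,-29,0,0,0,0.1,-1,-54,-58,0,0,0,0.2,-1,-81,-87,0,0,0,0.3,-1,-108,-115,0,0,0,0.4,-1,-135,-144,0,0,0,0.485,-1,-162,-173,0,0,0,0.485,-1,-189,-201,0,0,0,0.485,-1,-212,-225,0,0,0,0.485,-1,-220,-235,0,0,0,0.485,-1,-220,-236,0,0,0,0.485,-1]'

```text
time: 35.63
ee_pos: [656.7, 35.3, 150.7]
tcp_rot: [2.234, -2.203, -0.004]
contact_force: [-0.2, -0.2, -4.4]
width: 61.1
gripper_force: 67.9
```

>>> drive_tool --increments '[0,0,0,0,0,0,-1,0,0,0,0,0,0,-1]'

```text
time: 35.8
ee_pos: [656.0, 31.6, 152.1]
tcp_rot: [2.231, -2.207, -0.003]
contact_force: [-0.9, -0.5, -3.6]
width: 61.3
gripper_force: 67.9
```

```bash
python3 go.py 656.5 32.5 49 -89.4
```

```text
to (656.5, 32.5, 49.0, -89.4) shift [ -1.   -0.9 103.1] turn [ 0.004 -0.001  0.   ] rows 2.5
```

>>> drive_tool --increments '[0,0,25,0,0,0,-1,0,0,55,0,0,0,-1,0,0,78,0,0,0,-1,0,0,92,0,0,0,-1,0,0,99,0,0,0,-1,0,0,103,0,0,0,-1,0,0,104.5,0,0,0,-1,0,0,105.5,0,0,0,-1,0,0,106,0,0,0,-1,0,0,106,0,0,0,-1]'

```text
time: 36.63
ee_pos: [657.9, 32.4, 49.2]
tcp_rot: [-2.233, 2.208, -0.001]
contact_force: [-0.7, -0.7, -3.8]
width: 61.3
gripper_force: 67.9
```

>>> drive_tool --increments '[0,0,0.5,0,0,0,-1,0,0,1,0,0,0,-1,0,0,1.5,0,0,0,-1,0,0,1.5,0,0,0,-1]'

```text
time: 36.97
ee_pos: [657.3, 32.4, 46.8]
tcp_rot: [-2.234, 2.209, -0.0]
contact_force: [0.2, -0.1, -3.6]
width: 61.4
gripper_force: 67.9
```

>>> drive_tool --increments '[0,0,0.4,0,0,0,-1,0,0,0.8,0,0,0,-1,0,0,1.2,0,0,0,-1,0,0,1.2,0,0,0,-1]'

```text
time: 37.3
ee_pos: [657.4, 32.5, 46.2]
tcp_rot: [-2.234, 2.209, -0.0]
contact_force: [-3.6, 0.3, 4.3]
width: 61.5
gripper_force: 68.9
```

>>> drive_tool --increments '[0,0,0,0,0,0,1,0,0,0,0,0,0,1,0,0,0,0,0,0,1,0,0,-10,0,0,0,1,0,0,-35,0,0,0,1,0,0,-70,0,0,0,1,0,0,-110,0,0,0,1,0,0,-150,0,0,0,1,10,2,-165,0,0,0,1,40,9,-165,0,0,0,1]'

```text
time: 38.13
ee_pos: [652.2, -5.4, 217.2]
tcp_rot: [-2.232, 2.199, -0.01]
contact_force: [1.3, -0.7, -0.3]
width: 85.4
gripper_force: 0.0
```

>>> drive_tool --increments '[397,90,0,0,0,0.314,1,397,90,0,0,0,0.314,1,397,90,0,0,0,0.314,1,397,90,0,0,0,0.314,1,397,90,0,0,0,0.314,1,397,90,0,0,0,0.314,1,397,90,0,0,0,0.314,1,397,90,0,0,0,0.314,1,397,90,0,0,0,0.314,1,397,90,0,0,0,0.314,1]'

```text
time: 38.97
ee_pos: [562.0, -408.8, 211.5]
tcp_rot: [-1.859, 2.532, -0.002]
contact_force: [0.0, 0.4, -0.4]
width: 85.7
gripper_force: 0.0
```

>>> drive_tool --increments '[0,0,0,0,0,0,1,0,0,0,0,0,0,1,0,0,0,0,0,0,1,0,0,0,0,0,0,1]'

```text
time: 39.3
ee_pos: [563.4, -405.0, 211.0]
tcp_rot: [-1.862, 2.53, -0.001]
contact_force: [0.7, -0.5, 0.2]
width: 85.5
gripper_force: 0.0
```

```bash
python3 blk.py; python3 - <<'E'
from meas import *
c=r.camera("top"); print("top",blocks(c,box=(300,660,-520,-150)),"shelf",blocks(c,z=86,box=(580,740,-200,200)))
c=r.camera("scene"); print("scene",blocks(c,box=(300,660,-520,-150)),"shelf",blocks(c,z=86,box=(580,740,-200,200)))
E
```

```text
(560.8, -409.4, 62, 46, -17.3, 55.7)
(679.0, -403.3, 48, 45, 25.6, 54.6)
(414.9, -415.5, 64, 48, 13.9, 55.8)
to (560.8, -409.4, 14, -107.3) shift [  5.3   1.4 197.1] turn [-0.001  0.     0.   ] rows 4.7
top [] shelf [(656.8, 60.0, 94, 64, -89.5, 85.9)]
scene [(566.2, -407.9, 66, 48, -16.1, 55.2), (417.9, -413.7, 67, 46, 14.5, 55.4)] shelf [(659.5, 59.2, 99, 65, -89.4, 85.6)]
```

>>> drive_tool --increments '[4,1,40,0,0,0,1,4,1,80,0,0,0,1,4,1,120,0,0,0,1,4,1,155,0,0,0,1,4,1,180,0,0,0,1,4,1,194,0,0,0,1,4,1,196.5,0,0,0,1,4,1,196.5,0,0,0,1]'

```text
time: 40.12
ee_pos: [560.9, -408.4, 13.2]
tcp_rot: [1.862, -2.529, -0.002]
contact_force: [0.1, 0.6, 0.5]
width: 85.0
gripper_force: 0.0
```

>>> drive_tool --increments '[0,0,0,0,0,0,-1,0,0,0,0,0,0,-1,0,0,0,0,0,0,-1,0,0,0,0,0,0,-1,0,0,0,0,0,0,-1]'

```text
time: 40.53
ee_pos: [562.2, -409.6, 16.3]
tcp_rot: [-1.86, 2.53, -0.004]
contact_force: [-0.1, 2.4, 6.5]
width: 61.5
gripper_force: 67.6
```

>>> drive_tool --increments '[0,0,-25,0,0,0,-1,0,0,-60,0,0,0,-1,0,0,-95,0,0,0,-1,0,0,-130,0,0,0,-1,0,0,-140,0,0,0,-1,0,0,-140,0,0,0,-1,0,0,-140,0,0,0,-1]'

```text
time: 41.12
ee_pos: [560.5, -408.7, 153.5]
tcp_rot: [-1.859, 2.531, 0.001]
contact_force: [-0.2, 0.2, -5.5]
width: 61.3
gripper_force: 68.0
```

```bash
python3 go.py 656.5 -20 155 -89.4
```

```text
to (656.5, -20.0, 155.0, -89.4) shift [-399.6   24.6   -1.1] turn [-0.     0.001 -0.314] rows 9.6
```

>>> drive_tool --increments '[-38,2,0,0,0,-0.05,-1,-78,5,0,0,0,-0.1,-1,-118,7,0,0,0,-0.15,-1,-158,10,0,0,0,-0.2,-1,-198,12,0,0,0,-0.25,-1,-238,15,0,0,0,-0.3,-1,-278,17,0,0,0,-0.314,-1,-318,20,0,0,0,-0.314,-1,-358,22,0,0,0,-0.314,-1,-388,24,0,0,0,-0.314,-1]'

```text
time: 41.95
ee_pos: [652.6, -28.8, 150.7]
tcp_rot: [2.232, -2.206, -0.005]
contact_force: [1.1, -0.7, -4.2]
width: 61.2
gripper_force: 67.6
```

>>> drive_tool --increments '[-11,0,0,0,0,0,-1,-11,0,0,0,0,0,-1,-11,0,0,0,0,0,-1,-11,0,0,0,0,0,-1]'

```text
time: 42.28
ee_pos: [652.5, -21.5, 152.1]
tcp_rot: [2.231, -2.208, -0.003]
contact_force: [0.4, -0.1, -3.7]
width: 61.4
gripper_force: 67.6
```

```bash
python3 go.py 657 -20 47 -89.4
```

```text
to (657.0, -20.0, 47.0, -89.4) shift [ -1.5  -4.8 105.1] turn [ 0.003 -0.001  0.   ] rows 2.5
```

>>> drive_tool --increments '[-1,-3,25,0,0,0,-1,-1,-3,55,0,0,0,-1,-1,-3,78,0,0,0,-1,-1,-3,92,0,0,0,-1,-1,-3,99,0,0,0,-1,-1,-3,103,0,0,0,-1,-1,-3,104.5,0,0,0,-1,-1,-3,105.5,0,0,0,-1,-1,-3,106,0,0,0,-1,-1,-3,106,0,0,0,-1]'

```text
time: 43.12
ee_pos: [657.3, -19.7, 49.0]
tcp_rot: [-2.233, 2.208, -0.001]
contact_force: [-0.2, 0.6, -4.2]
width: 61.7
gripper_force: 67.7
```

>>> drive_tool --increments '[0,0,0.5,0,0,0,-1,0,0,1,0,0,0,-1,0,0,1.5,0,0,0,-1,0,0,1.5,0,0,0,-1]'

```text
time: 43.45
ee_pos: [656.7, -19.6, 46.6]
tcp_rot: [-2.234, 2.209, -0.0]
contact_force: [-0.1, 0.0, -4.8]
width: 61.5
gripper_force: 67.7
```

>>> drive_tool --increments '[0,0,0.4,0,0,0,-1,0,0,0.8,0,0,0,-1,0,0,1.2,0,0,0,-1,0,0,1.2,0,0,0,-1]'

```text
time: 43.78
ee_pos: [656.7, -19.7, 46.3]
tcp_rot: [-2.234, 2.209, -0.001]
contact_force: [-4.0, 0.9, 4.5]
width: 61.3
gripper_force: 68.9
```

>>> drive_tool --increments '[0,0,0,0,0,0,1,0,0,0,0,0,0,1,0,0,0,0,0,0,1,0,0,-10,0,0,0,1,0,0,-35,0,0,0,1,0,0,-70,0,0,0,1,0,0,-110,0,0,0,1,0,0,-150,0,0,0,1,12,7,-165,0,0,0,1,42,26,-165,0,0,0,1]'

```text
time: 44.62
ee_pos: [635.3, -60.2, 216.6]
tcp_rot: [-2.232, 2.2, -0.011]
contact_force: [0.8, -1.3, 0.5]
width: 85.6
gripper_force: 0.0
```

>>> drive_tool --increments '[350,219,0,0,0,-0.234,1,350,219,0,0,0,-0.234,1,350,219,0,0,0,-0.234,1,350,219,0,0,0,-0.234,1,350,219,0,0,0,-0.234,1,350,219,0,0,0,-0.234,1,350,219,0,0,0,-0.234,1,350,219,0,0,0,-0.234,1,350,219,0,0,0,-0.234,1,350,219,0,0,0,-0.234,1]'

```text
time: 45.45
ee_pos: [414.6, -416.3, 211.5]
tcp_rot: [2.476, -1.933, 0.002]
contact_force: [1.7, 0.0, -0.9]
width: 85.0
gripper_force: 0.0
```

>>> drive_tool --increments '[0,0,0,0,0,0,1,0,0,0,0,0,0,1,0,0,0,0,0,0,1,0,0,0,0,0,0,1]'

```text
time: 45.78
ee_pos: [416.5, -413.8, 210.7]
tcp_rot: [-2.477, 1.932, -0.001]
contact_force: [0.3, 0.9, -0.3]
width: 85.3
gripper_force: 0.0
```

```bash
python3 blk.py; python3 - <<'E'
from meas import *
c=r.camera("top"); print("top shelf",blocks(c,z=86,box=(580,740,-200,200)))
E
```

```text
(412.7, -416.5, 62, 47, 12.6, 55.6)
to (412.7, -416.5, 14, -77.4) shift [  1.8   4.7 196.7] turn [-0.    -0.     0.026] rows 4.7
top shelf [(657.0, 33.1, 148, 64, -89.6, 85.9)]
```

>>> drive_tool --increments '[1.5,3.5,40,0,0,0.015,1,1.5,3.5,80,0,0,0.015,1,1.5,3.5,120,0,0,0.015,1,1.5,3.5,155,0,0,0.015,1,1.5,3.5,180,0,0,0.015,1,1.5,3.5,194,0,0,0.015,1,1.5,3.5,196.5,0,0,0.015,1,1.5,3.5,196.5,0,0,0.015,1]'

```text
time: 46.55
ee_pos: [413.2, -415.8, 13.1]
tcp_rot: [2.463, -1.95, -0.003]
contact_force: [0.5, 0.6, 0.4]
width: 85.8
gripper_force: 0.0
```

>>> drive_tool --increments '[0,0,0,0,0,0,-1,0,0,0,0,0,0,-1,0,0,0,0,0,0,-1,0,0,0,0,0,0,-1,0,0,0,0,0,0,-1]'

```text
time: 46.97
ee_pos: [414.5, -417.2, 15.7]
tcp_rot: [-2.462, 1.951, -0.006]
contact_force: [1.4, 2.5, 7.3]
width: 61.0
gripper_force: 67.0
```

>>> drive_tool --increments '[0,0,-25,0,0,0,-1,0,0,-60,0,0,0,-1,0,0,-95,0,0,0,-1,0,0,-130,0,0,0,-1,0,0,-140,0,0,0,-1,0,0,-140,0,0,0,-1,0,0,-140,0,0,0,-1]'

```text
time: 47.55
ee_pos: [412.4, -416.0, 153.2]
tcp_rot: [-2.46, 1.952, 0.001]
contact_force: [-0.1, 0.3, -6.2]
width: 61.3
gripper_force: 68.7
```

```bash
python3 go.py 656.5 -72 155 -89.4
```

```text
to (656.5, -72.0, 155.0, -89.4) shift [-279.5 -315.9   -1.4] turn [-0.     0.001  0.219] rows 10.1
```

>>> drive_tool --increments '[-25,-28,0,0,0,0.05,-1,-51,-58,0,0,0,0.1,-1,-78,-88,0,0,0,0.15,-1,-105,-118,0,0,0,0.22,-1,-132,-149,0,0,0,0.22,-1,-159,-179,0,0,0,0.22,-1,-186,-210,0,0,0,0.22,-1,-213,-240,0,0,0,0.22,-1,-240,-271,0,0,0,0.22,-1,-265,-300,0,0,0,0.22,-1]'

```text
time: 48.38
ee_pos: [643.9, -88.1, 150.2]
tcp_rot: [2.23, -2.208, -0.006]
contact_force: [1.1, -0.8, -5.1]
width: 61.3
gripper_force: 68.7
```

>>> drive_tool --increments '[-14,-15,0,0,0,0,-1,-14,-15,0,0,0,0,-1,-14,-15,0,0,0,0,-1,-14,-15,0,0,0,0,-1]'

```text
time: 48.72
ee_pos: [657.8, -76.2, 150.8]
tcp_rot: [2.23, -2.208, -0.005]
contact_force: [-0.3, -1.1, -5.0]
width: 61.3
gripper_force: 68.6
```

```bash
python3 go.py 656.5 -71.5 47 -89.4
```

```text
to (656.5, -71.5, 47.0, -89.4) shift [ -4.7   0.7 103.8] turn [ 0.005 -0.    -0.001] rows 2.5
```

>>> drive_tool --increments '[-2.5,1,25,0,0,0,-1,-2.5,1.5,55,0,0,0,-1,-2.5,1.5,78,0,0,0,-1,-2.5,1.5,92,0,0,0,-1,-2.5,1.5,97,0,0,0,-1,-2.5,1.5,101,0,0,0,-1,-2.5,1.5,103,0,0,0,-1,-2.5,1.5,104,0,0,0,-1,-2.5,1.5,104,0,0,0,-1,-2.5,1.5,104,0,0,0,-1]'

```text
time: 49.55
ee_pos: [658.6, -73.6, 50.9]
tcp_rot: [-2.232, 2.209, -0.002]
contact_force: [-1.0, -0.5, -5.1]
width: 61.3
gripper_force: 68.5
```

>>> drive_tool --increments '[0,0,0.5,0,0,0,-1,0,0,1,0,0,0,-1,0,0,1.5,0,0,0,-1,0,0,1.5,0,0,0,-1]'

```text
time: 49.88
ee_pos: [658.0, -73.6, 48.3]
tcp_rot: [-2.233, 2.21, -0.0]
contact_force: [-1.3, -0.7, -4.8]
width: 61.4
gripper_force: 68.5
```

>>> drive_tool --increments '[-1,0.5,0,0,0,0,-1,-2,1,0.5,0,0,0,-1,-2,1,1,0,0,0,-1,-2,1,1.5,0,0,0,-1,-2,1,2,0,0,0,-1,-2,1,2,0,0,0,-1]'

```text
time: 50.38
ee_pos: [656.9, -71.6, 46.1]
tcp_rot: [2.232, -2.21, -0.0]
contact_force: [0.2, -0.1, -4.5]
width: 61.1
gripper_force: 68.5
```

>>> drive_tool --increments '[0,0,0.4,0,0,0,-1,0,0,0.8,0,0,0,-1,0,0,1.2,0,0,0,-1,0,0,1.2,0,0,0,-1]'

```text
time: 50.72
ee_pos: [657.0, -71.6, 45.8]
tcp_rot: [-2.233, 2.21, -0.0]
contact_force: [-2.9, 0.5, 2.4]
width: 61.2
gripper_force: 69.5
```

Release, go up, and back away over the right side for a final look.

>>> drive_tool --increments '[0,0,0,0,0,0,1,0,0,0,0,0,0,1,0,0,0,0,0,0,1,0,0,-10,0,0,0,1,0,0,-35,0,0,0,1,0,0,-70,0,0,0,1,0,0,-110,0,0,0,1,0,0,-150,0,0,0,1,12,7,-165,0,0,0,1,42,26,-165,0,0,0,1]'

```text
time: 51.55
ee_pos: [635.6, -112.3, 216.6]
tcp_rot: [-2.232, 2.201, -0.012]
contact_force: [1.3, -1.2, 0.3]
width: 85.3
gripper_force: 0.0
```

>>> drive_tool --increments '[300,170,0,0,0,0,1,300,170,0,0,0,0,1,300,170,0,0,0,0,1,300,170,0,0,0,0,1,300,170,0,0,0,0,1,300,170,0,0,0,0,1,300,170,0,0,0,0,1,300,170,0,0,0,0,1,300,170,0,0,0,0,1,300,170,0,0,0,0,1]'

```text
time: 52.38
ee_pos: [462.5, -418.4, 210.8]
tcp_rot: [2.228, -2.215, 0.001]
contact_force: [-0.2, -0.3, -0.4]
width: 85.0
gripper_force: 0.0
```

>>> drive_tool --increments '[0,0,0,0,0,0,1,0,0,0,0,0,0,1,0,0,0,0,0,0,1,0,0,0,0,0,0,1]'

```text
time: 52.72
ee_pos: [465.2, -414.6, 210.3]
tcp_rot: [-2.234, 2.208, -0.0]
contact_force: [-0.7, 1.4, -0.4]
width: 85.5
gripper_force: 0.0
```

```bash
python3 - <<'E'
from meas import *
c=r.camera("top"); save(c,"t9.png",(90,90,490,310),2); P=cloud(c)
print("shelf",blocks(c,z=86,box=(580,740,-200,200)))
a=np.radians(10.4)
D=P-np.array([449.1,350.9,0]); lx=D[...,0]*np.cos(a)+D[...,1]*np.sin(a); ly=-D[...,0]*np.sin(a)+D[...,1]*np.cos(a)
m=((abs(lx)<104)&(abs(ly)<90)&(P[...,2]>85)).astype(np.uint8)
n,l=cv2.connectedComponents(m)
for i in range(1,n): print((l==i).sum(),lx[l==i].mean().round(1),ly[l==i].mean().round(1),P[...,2][l==i].mean().round(1))
E
```

```text
shelf [(657.2, 7.3, 199, 64, -89.6, 85.9)]
86 49.9 -47.5 106.3
85 49.5 38.9 106.4
89 -52.6 -48.3 106.5
84 -52.5 41.2 107.0
```

View pics/t9.png

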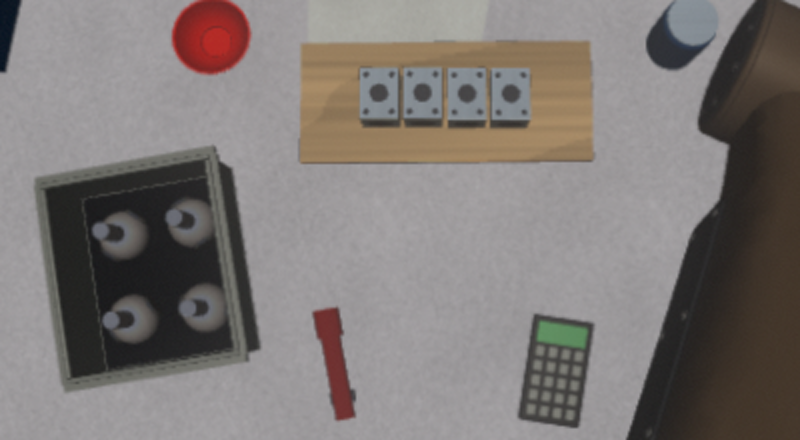

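The final view shows four balls standing in the tub, at (123,234), (192,221), (131,318) and (205,306). The four housings form one even row on the shelf, at columns 379 to 511 of row 93, with gaps of about 5 mm. Torch and can show no sign of having moved. Handing in.

```bash
python3 -c "
from cell import r
print(r.hand_in())"
```

```text
the job is handed in; nothing more can be done
None
```

Job handed in: all four valve balls stand stem up in the tub and all four housings stand in one row on the shelf, with no hard contact; the hand-in returned no verdict.

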